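Find and release the latched key of a switch box

TASK

One of the four identical keys on the bench switch box has been left latched down. With closed fingertips tap each key lightly from left to right, lifting off after each and without switching any key over, to feel which one it is; then press that key firmly down and let it go so that it releases and all four keys stand up. Do not push in any other key, and leave the things round the box where they are.

Things in the scene. Friction and masses are not known exactly. Their poses are not given: they have to be found in the camera images.
- switch_box: white four-way switch box fixed to the bench, 100 mm deep (its x), 250 mm wide (its y); origin at the centre of its underside, x to the back, y to the left, z up. Four grey keys in black frames (34 mm square, 3 mm high) stand in a row along its y axis: centres at x = 0 and y = +81, +27, -27, -81 mm. Which one is latched differs from run to run.
- key_row (a point): middle of the key row, on the panel of the box, 40 mm above the bench. A latched key feels firm up to about 4.6 N, then gives by 1.2 N per mm; pushed 3 mm farther than it stands (about 8.5 N) it unlatches, and rises to the up position when let go. Tapped more lightly it stays latched.
- key_1: square grey push key, 24 x 24 mm, number 1 of four identical ones (the leftmost, seen from the robot). Origin: middle of its top face, 54 mm above the origin of switch_box when the key is up (off), 51 mm when latched down (on); end stop at 46 mm. Off, it gives from 1 N, 1.2 N more per mm, and springs back; pushed in 6 mm it would be switched on, which fails the job.
- key_2: square grey push key, 24 x 24 mm, number 2 of four identical ones (second from the left). Origin: middle of its top face, 54 mm above the origin of switch_box when the key is up (off), 51 mm when latched down (on); end stop at 46 mm. Off, it gives from 1 N, 1.2 N more per mm, and springs back; pushed in 6 mm it would be switched on, which fails the job.
- key_3: square grey push key, 24 x 24 mm, number 3 of four identical ones (third from the left). Origin: middle of its top face, 54 mm above the origin of switch_box when the key is up (off), 51 mm when latched down (on); end stop at 46 mm. Off, it gives from 1 N, 1.2 N more per mm, and springs back; pushed in 6 mm it would be switched on, which fails the job.
- key_4: square grey push key, 24 x 24 mm, number 4 of four identical ones (the rightmost). Origin: middle of its top face, 54 mm above the origin of switch_box when the key is up (off), 51 mm when latched down (on); end stop at 46 mm. Off, it gives from 1 N, 1.2 N more per mm, and springs back; pushed in 6 mm it would be switched on, which fails the job.
- tube: clear 50 ml tube with a screw cap, 33 mm across, 114 mm tall, standing to the left of the switch box. Loose; origin at its underside (bystander, leave alone).
- dropper: white dropper bottle, 27 mm across, 85 mm tall, standing to the left of the switch box. Loose; origin at its underside (bystander, leave alone).
- dish: flat round agar plate, 90 mm across, 15 mm high, to the right of the switch box. Loose; origin at its underside (bystander, leave alone).
- marker: felt marker, 136 mm long, 12 mm thick, lying in front of the switch box. Loose; origin at its underside (bystander, leave alone).
- counter: small hand tally counter, 34 x 47 x 49 mm, standing behind the switch box. Loose; origin at its underside (bystander, leave alone).
- tape: roll of lab tape, 60 mm across, 22 mm high, lying flat behind the switch box. Loose; origin at its underside (bystander, leave alone).

How it is judged:
By the outcome, as a careful person would: the job done as asked, in the order asked, and still so for the second after the job is handed in, with the robot touching nothing.
It also fails if it takes over 51 s, if anything falls off the work surface, if the arm or the gripper's body presses on something with over 40 N, if the wrist force passes 120 N, or if a joint passes its speed limit or range.

ROBOT

A 7-joint arm with a two-finger parallel gripper is mounted at the origin on a cart in front of the work surface, level with it; the furniture and walls round the work are solid. World frame = base frame: x ahead of the robot, y to its left, z up, the work surface at z = 0. Lengths are in m, angles in rad, forces in N, time in s.
With the tool pointing down it reaches from about 0.4 to 0.85 m from the base axis. Payload 4.5 kg.
Tool frame: the origin (TCP) lies on the centre line of the jaws, within the pads' length; the fingertips stand r.tip_reach ahead of it and the grasp point (between the pads) lies 3 mm ahead of it (r.tip_reach is the distance from the TCP to the fingertips, in m); z points along the fingers, y is the line along which they close (so a half turn about z gives the same grasp; the last joint's range is limited). The gripper opens to 88 mm and grips with 3 to 60 N. Pads are 18 mm wide; open, the fingers measure 123 mm over their backs; the gripper's body (75 mm by 187 mm) begins 45 mm behind the grasp point.
Start: joints at [-1.303, 0.689, -0.195, 1.565, 0.157, 0.902, -0.215], TCP at [0.145, 0.608, 0.261] pointing down, gripper open.
Joint ranges: [-3.01, 3.01], [-0.46, 2.08], [-1.47, 1.51], [0.13, 2.56], [-1, 4.14], [0.04, 2.09], [-2.66, 2.66]. Speed limits (rad/s): [2.57, 2.57, 3.14, 3.14, 3.14, 3.14, 3.14].

INTERFACE

Orientations are given as a unit quaternion [x, y, z, w].
In Python, from plant import readout, eyes, ticket, r gives the robot as it stands. The module is installed in compiled form; this text tells all that it offers.
- The arm moves only by the tool carry_out, never from a script. Its argument "motion" is a list that holds one entry, the list of rows, each a list of 7 numbers: the shift along the tool's x, y, z in mm, then the turn, a rotation vector about the tool's x, y, z in rad, then the opening in per cent of the stroke, from 0 (shut) to 100 (fully open). In form: [[[dx, dy, dz, ax, ay, az, claw], ...]]. A call has 1 to 8 rows; each row shifts and turns the commanded pose from where the row before left it, along the tool's axes as they then stand; what a row does not reach is not made up. A row lasts 1/10 s, in which the tool goes at most 50 mm and 8.59 degrees, less where a joint would pass 70% of its speed; a pose out of reach is approached as far as the arm can. A call is refused whole if a number of a shift passes 50 or a number of a turn 0.15, either way. A call with a gripper value outside its range is refused whole. The fingers move at their own pace and stop on an object; "squeeze" is the grip in N (left out, the last holds). Time passes only in rows, so rows that do not move let the fingers close. It gives the time, the measured TCP pose, the force and the opening at its end, in the units of the state.
- readout.get_state(): the state, without advancing time (a new reading comes with each control period).
- eyes.snapshot(name): name is "scene" or "top"; returns a dict with "pixels" (480x640x3 uint8, red, green, blue), "K" (3x3 intrinsics, pixels), "dist_coeffs" ([k1, k2, p1, p2, k3] as OpenCV has them; the pictures are not rectified), "origin" and "attitude" of the camera in the world. Camera axes: x right, y down, z forward; pixel columns grow to the right and rows downward; lengths in m; the calibration is good to about 2 mm. A picture is of the moment at which its call begins. There is no depth.
- ticket.finish_job(): hands the job in, once; it reports no verdict.
The state is a dict: "clock": time; "q": joint angles; "qd": joint speeds; "joint_torque": joint torques, N m; "tool_pos": TCP position; "eef_rot": TCP orientation; "contact_force": force on the tool from outside, world axes, zero at the start; "moment": the same for the moment, N m; "opening": opening from 0.0 (shut) to 1.0 (fully open).
Only numpy, scipy, OpenCV 4.12 (cv2) and the standard library are available. Lean on these libraries where they do the work, as an engineer would, in place of code of your own. Each camera call takes 0.05 s, during which the arm holds its last target. There are 200 camera calls.

## Working session

There is one attempt and no reset: what is moved stays moved. The work goes in short steps, Python scripts to look and compute and a tool call to move; the robot and the scene stay as the last step left them, time stands still between calls to the robot, and variables do not carry over. Pictures are saved under pics/ and viewed, on a budget of 10 in all, crops included, one or two more only if the job needs it, and the job is handed in when it is done.

Besides the shell and the picture viewer there is one more tool, called after "Call:" by a JSON object that holds its "method" and its "body". carry_out: Moves the arm, as the interface text tells. Its arguments: {"type":"object","properties":{"motion":{"type":"array","items":{"type":"array","items":{"type":"array","items":{"type":"number"}}}},"squeeze":{"type":"number"}},"required":["motion"]}

```bash
mkdir -p pics
python3 - <<'E'
from plant import readout, eyes, ticket, r
import cv2
print(readout.get_state(), r.tip_reach)
for n in("top","scene"):
    s=eyes.snapshot(n); cv2.imwrite(f"pics/{n}0.png",s["pixels"][:,:,::-1])
    print({k:v for k,v in s.items() if k!="pixels"})
E
```

```text
{'clock': 0.0, 'q': array([-1.30322406,  0.68997982, -0.19447416,  1.56636493,  0.15731199,
        0.90252451, -0.21509148]), 'qd': array([ 8.54439384e-04,  7.79589103e-04, -3.48714282e-04, -6.00723265e-04,
        8.54267763e-04,  2.16927196e-03,  4.26758176e-05]), 'joint_torque': array([-7.86244509e-04, -5.27566731e+01, -1.26719546e+00, -1.53433156e+01,
       -5.26569388e-02,  6.45790278e-03,  1.75086702e-04]), 'tool_pos': array([0.14471044, 0.60738802, 0.25990604]), 'eef_rot': array([ 1.16584253e-01,  9.93180357e-01, -9.42849881e-04, -2.18551270e-05]), 'contact_force': array([0.56782924, 0.44906581, 0.66936949]), 'moment': array([-0.0203839 , -0.04052577,  0.01272498]), 'opening': 1.002690542028015} 0.022
{'K': array([[496.53964524,   0.        , 317.04480658],
       [  0.        , 496.53964524, 249.90958214],
       [  0.        ,   0.        ,   1.        ]]), 'dist_coeffs': array([0.02308772, 0.        , 0.        , 0.        , 0.        ]), 'origin': array([0.39685124, 0.04515519, 1.00398479]), 'attitude': array([ 0.70429695, -0.70394025,  0.06766778, -0.06208867])}
{'K': array([[488.38795314,   0.        , 317.71006511],
       [  0.        , 488.38795314, 243.64819205],
       [  0.        ,   0.        ,   1.        ]]), 'dist_coeffs': array([0.04554821, 0.        , 0.        , 0.        , 0.        ]), 'origin': array([ 0.21994124, -0.46344248,  0.79534424]), 'attitude': array([ 0.8987394 , -0.27452267,  0.09805485, -0.32755158])}
```

View pics/top0.png

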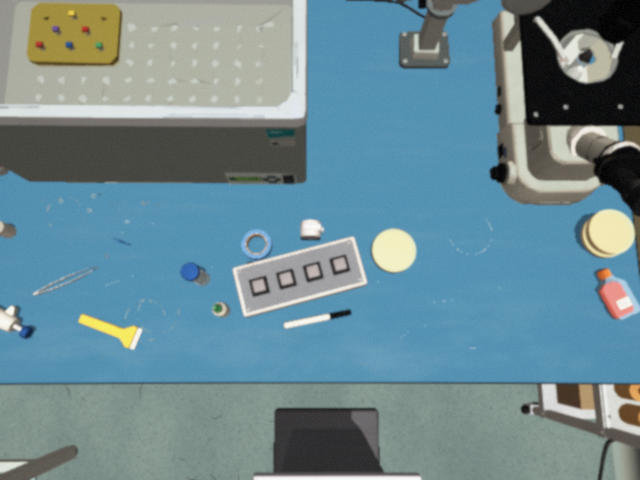

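View pics/scene0.png

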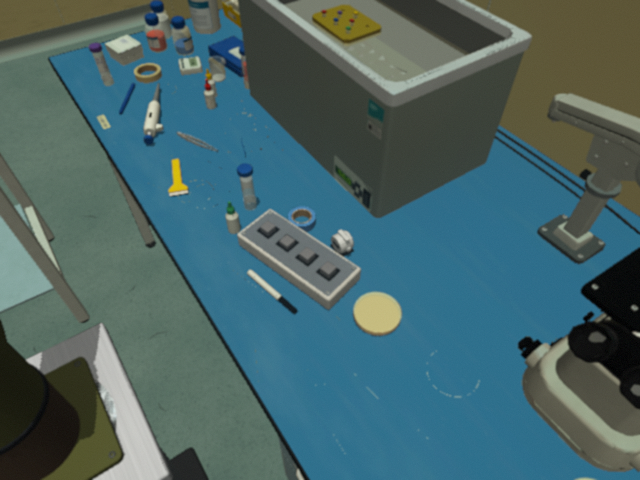

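The top view shows the box at about (300,276), keys near (260,285), (286,279), (313,271), (340,264). The tube is at (193,272), dropper (220,309), marker (318,319), dish (394,250), tape (256,243) and counter (312,229). The scene view agrees. Next I'll enlarge the keys in both.

Run:
```python
import cv2,numpy as np
a=cv2.imread("pics/top0.png")[225:325,225:375]; b=cv2.imread("pics/scene0.png")[200:310,230:370]
cv2.imwrite("pics/c.png",np.vstack([cv2.resize(a,(600,300)) if 0 else cv2.resize(a,(450,300),interpolation=cv2.INTER_CUBIC)]))
cv2.imwrite("pics/ct.png",cv2.resize(a,None,fx=5,fy=5,interpolation=cv2.INTER_CUBIC))
cv2.imwrite("pics/cs.png",cv2.resize(b,None,fx=5,fy=5,interpolation=cv2.INTER_CUBIC))
```

```text
(no output)
```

View pics/ct.png

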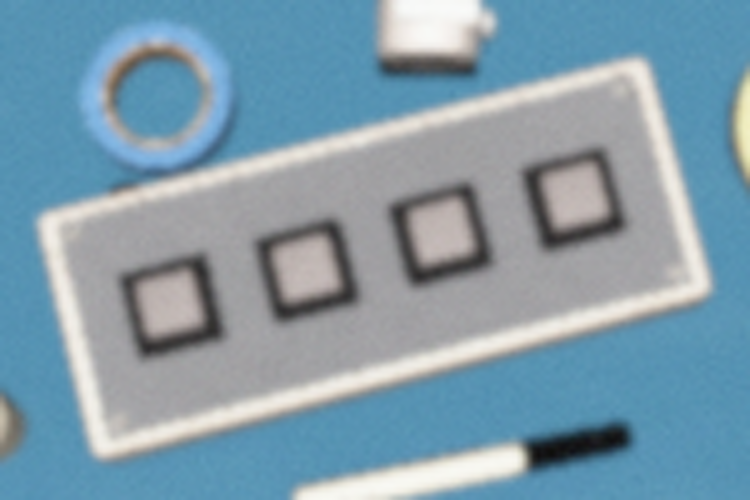

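View pics/cs.png

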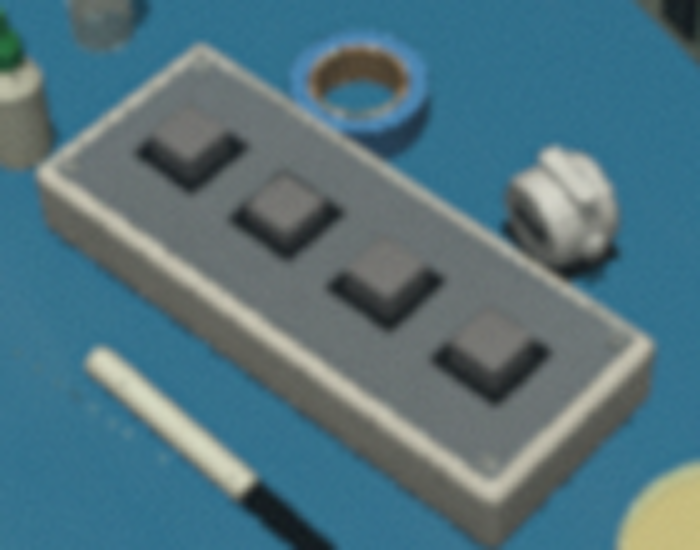

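```bash
cat > h.py <<'E'
import numpy as np,cv2
from scipy.spatial.transform import Rotation as R
from plant import readout, eyes, ticket, r
def ray(s,uv,z):
    p=cv2.undistortPoints(np.array(uv,float).reshape(-1,1,2),s["K"],s["dist_coeffs"]).reshape(-1,2)
    d=R.from_quat(s["attitude"]).apply(np.c_[p,np.ones(len(p))]); o=s["origin"]
    return o+d*((z-o[2])/d[:,2])[:,None]
E
python3 - <<'E'
from h import *
np.set_printoptions(precision=4,suppress=True)
t=eyes.snapshot("top"); s=eyes.snapshot("scene")
f=lambda l,a,b:(np.array(l)+.5)/5-.5+[a,b]
def rep(n,P):
    print(n,P[:,:2].tolist() if 0 else P[:,:2]); d=P[0]-P[-1]; return d
fr=ray(t,f([(172,306),(308,271),(442,235),(576,199)],225,225),.043)
d=rep("frames",fr); print("len",np.linalg.norm(d),"yaw",np.degrees(np.arctan2(-d[0],d[1])),"mid",fr.mean(0))
c=ray(t,f([(38,218),(645,58),(712,290),(97,460)],225,225),.04); print(c,c.mean(0),[np.linalg.norm(c[i]-c[i-1]) for i in range(4)])
# scene: key tops (up) centres & panel corners
cs=ray(s,f([(200,45),(655,342),(493,498),(40,172)],230,200),.04);print("scene box",cs,cs.mean(0),[np.linalg.norm(cs[i]-cs[i-1]) for i in range(4)])
k=ray(s,f([(192,133),(290,203),(388,270),(495,343)],230,200),.053);print("scene keys",k,k.mean(0))
print("tube top,dropper",ray(t,[(190,271)],.114),ray(t,[(219,309)],.085))
print("freezer corner front right base",ray(t,[(305,183),(0,183)],.0),ray(t,[(305,125)],.3))
E
```

```text
frames [[ 0.5045  0.1501]
 [ 0.5182  0.0976]
 [ 0.5324  0.0454]
 [ 0.5467 -0.007 ]]
len 0.16273070689512642 yaw 15.009559003716225 mid [0.5254 0.0715 0.043 ]
[[ 0.5394  0.2036  0.04  ]
 [ 0.6038 -0.0351  0.04  ]
 [ 0.5112 -0.06    0.04  ]
 [ 0.4454  0.178   0.04  ]] [0.525  0.0716 0.04  ] [np.float64(0.09740121136055069), np.float64(0.2472109552722198), np.float64(0.09584428651687416), np.float64(0.2469001033024131)]
scene box [[ 0.5402  0.2033  0.04  ]
 [ 0.6055 -0.0337  0.04  ]
 [ 0.5125 -0.0577  0.04  ]
 [ 0.4493  0.1774  0.04  ]] [0.5269 0.0723 0.04  ] [np.float64(0.0945541118408115), np.float64(0.2458140166195222), np.float64(0.0959931777931616), np.float64(0.24352836250227144)]
scene keys [[ 0.5067  0.1504  0.053 ]
 [ 0.5202  0.096   0.053 ]
 [ 0.5338  0.0453  0.053 ]
 [ 0.5481 -0.0074  0.053 ]] [0.5272 0.0711 0.053 ]
tube top,dropper [[0.5233 0.2671 0.114 ]] [[0.457 0.218 0.085]]
freezer corner front right base [[0.7269 0.0625 0.    ]
 [0.7241 0.696  0.    ]] [[0.7195 0.0577 0.3   ]]
```

Call:
{"method": "carry_out", "body": {"motion": [[[-38,-6,0,0,0,0.066,0],[-38,-6,0,0,0,0.066,0],[-38,-6,0,0,0,0.066,0],[-38,-6,0,0,0,0.066,0],[-38,-6,0,0,0,0.066,0],[-38,-6,0,0,0,0.066,0],[-38,-6,0,0,0,0.066,0],[-38,-6,0,0,0,0.066,0]]], "squeeze": 10}}

```text
clock: 1.0
tool_pos: [0.3933, 0.4298, 0.2606]
eef_rot: [0.373, 0.928, 0.0, 0.0]
contact_force: [0.4, 0.3, -0.2]
opening: 0.292
```

Call:
{"method": "carry_out", "body": {"motion": [[[-38,-6,0,0,0,0.066,0],[-38,-6,0,0,0,0.066,0],[-38,-6,0,0,0,0.066,0],[-38,-6,0,0,0,0.066,0],[-38,-6,0,0,0,0.066,0],[-38,-6,0,0,0,0.066,0],[-38,-6,0,0,0,0.066,0],[0,0,0,0,0,0,0]]]}}

```text
clock: 1.8
tool_pos: [0.511, 0.1838, 0.2607]
eef_rot: [0.579, 0.815, -0.002, 0.002]
contact_force: [-1.1, -0.5, 0.6]
opening: 0.006
```

```bash
cat >> h.py <<'E'
def key(k): return np.array([.526,.0718])+(81-54*(k-1))/1e3*np.array([-.2588,.9659])
def go(k,ztip):
    s=readout.get_state(); M=R.from_quat(s["eef_rot"]); m=M.as_matrix(); z=m[:,2]
    tip=s["tool_pos"]+r.tip_reach*z; ty=np.array([.9659,.2588,0])
    T=np.c_[np.cross(ty,[0,0,-1]),ty,[0,0,-1]]
    print("t",s["clock"],"tip",tip.round(4),"shift mm",(m.T@(np.r_[key(k),ztip]-tip)*1e3).round(1),"turn",(M.inv()*R.from_matrix(T)).as_rotvec().round(3),"F",s["contact_force"].round(2),"open",s["opening"], "q",s["q"].round(2))
E
python3 -c "from h import *;go(1,.070)"
```

```text
t 1.8 tip [0.511  0.1837 0.2387] shift mm [-29.  -16.6 168.9] turn [-0.001  0.005  0.074] F [-1.06 -0.55  0.56] open 0.006295331309921863 q [-0.45  0.58  0.03  1.82 -0.02  0.74 -0.08]
```

Call:
{"method": "carry_out", "body": {"motion": [[[-14,-8,0,0,0.005,0.074,0],[-14,-8,30,0,0,0,0],[0,0,40,0,0,0,0],[0,0,40,0,0,0,0],[0,0,40,0,0,0,0],[0,0,10,0,0,0,0],[0,0,0,0,0,0,0],[0,0,0,0,0,0,0]]]}}

```text
clock: 2.6
tool_pos: [0.5031, 0.1608, 0.1019]
eef_rot: [0.604, 0.797, 0.002, -0.002]
contact_force: [-0.1, 0.2, -0.3]
opening: 0.009
```

```bash
python3 -c "
from h import *;go(1,.060)
for n in('scene','top'):
  s=eyes.snapshot(n)['pixels'][:,:,::-1]; cv2.imwrite('pics/%s1.png'%n,cv2.resize(s[150:310,190:390],None,fx=3.5,fy=3.5,interpolation=2))"
```

```text
t 2.6 tip [0.5031 0.1609 0.0799] shift mm [-11.1  -1.1  19.9] turn [ 0.002 -0.005  0.011] F [-0.09  0.18 -0.27] open 0.008726529484408347 q [-0.4   0.82  0.01  1.99 -0.04  0.33 -0.08]
```

View pics/scene1.png

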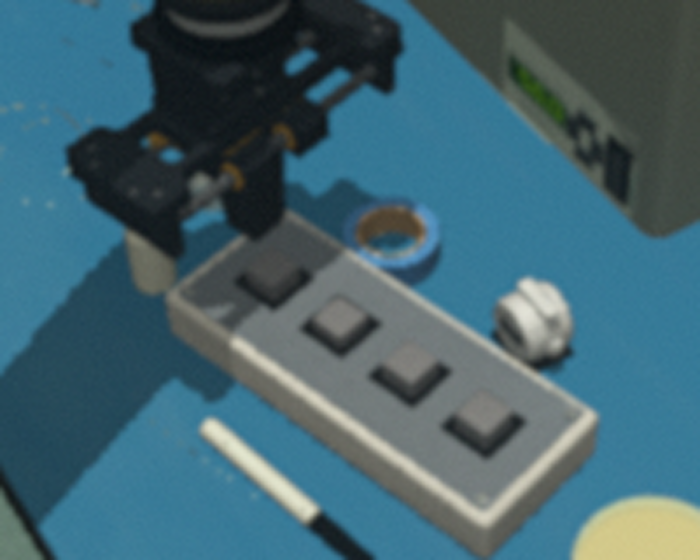

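The fingers are closed, with the tip at about (260,232), just left of and above key 1 at (275,270). This matches the computed offset. Nothing else is touched.

Call:
{"method": "carry_out", "body": {"motion": [[[-11,-1,0,0.002,-0.005,0.011,0],[0,0,12,0,0,0,0],[0,0,8,0,0,0,0],[0,0,0,0,0,0,0],[0,0,0,0,0,0,0]]]}}

```text
clock: 3.2
tool_pos: [0.504, 0.1495, 0.0801]
eef_rot: [0.609, 0.793, -0.001, -0.001]
contact_force: [0.1, 0.2, 0.7]
opening: 0.004
```

```bash
python3 -c "from h import *;go(1,.054)"
```

```text
t 3.2 tip [0.5039 0.1495 0.0581] shift mm [0.3 1.2 4.1] turn [-0.003 -0.     0.   ] F [0.14 0.25 0.7 ] open 0.004210098644478256 q [-0.38  0.86  0.02  1.99 -0.04  0.29 -0.07]
```

Call:
{"method": "carry_out", "body": {"motion": [[[0,1,3,0,0,0,0],[0,0,0,0,0,0,0],[0,0,0,0,0,0,0]]]}}

```text
clock: 3.5
tool_pos: [0.5054, 0.1498, 0.0776]
eef_rot: [0.609, 0.793, -0.001, -0.001]
contact_force: [-0.3, 0.5, 0.6]
opening: 0.003
```

Call:
{"method": "carry_out", "body": {"motion": [[[0,0,1,0,0,0,0],[0,0,0,0,0,0,0],[0,0,0,0,0,0,0]]]}}

```text
clock: 3.8
tool_pos: [0.5053, 0.1497, 0.0766]
eef_rot: [0.609, 0.793, -0.001, -0.001]
contact_force: [-0.2, 0.4, 0.7]
opening: 0.003
```

Call:
{"method": "carry_out", "body": {"motion": [[[0,0,1,0,0,0,0],[0,0,0,0,0,0,0],[0,0,0,0,0,0,0]]]}}

```text
clock: 4.1
tool_pos: [0.5054, 0.1497, 0.0757]
eef_rot: [0.609, 0.793, -0.001, -0.001]
contact_force: [0.0, 0.2, 2.2]
opening: 0.002
```

Call:
{"method": "carry_out", "body": {"motion": [[[0,0,1,0,0,0,0],[0,0,0,0,0,0,0],[0,0,0,0,0,0,0]]]}}

```text
clock: 4.4
tool_pos: [0.5054, 0.1497, 0.0747]
eef_rot: [0.609, 0.793, -0.001, -0.001]
contact_force: [0.0, 0.1, 3.4]
opening: 0.004
```

Call:
{"method": "carry_out", "body": {"motion": [[[0,0,1,0,0,0,0],[0,0,0,0,0,0,0],[0,0,0,0,0,0,0]]]}}

```text
clock: 4.7
tool_pos: [0.5054, 0.1497, 0.0737]
eef_rot: [0.609, 0.793, -0.001, -0.001]
contact_force: [-0.4, 0.2, 4.8]
opening: 0.007
```

Key 1 gives from 54 mm at about 1.2 N/mm, so it is up. Next is key 2.

Call:
{"method": "carry_out", "body": {"motion": [[[0,0,-10,0,0,0,0],[0,0,-3,0,0,0,0],[-27,0,0,0,0,0,0],[-27,0,0,0,0,0,0],[0,0,8,0,0,0,0],[0,0,0,0,0,0,0],[0,0,0,0,0,0,0]]]}}

```text
clock: 5.4
tool_pos: [0.5188, 0.0988, 0.0784]
eef_rot: [0.608, 0.794, -0.001, -0.001]
contact_force: [-0.1, 0.7, 0.2]
opening: 0.004
```

```bash
python3 -c "from h import *;go(2,.054)"
```

```text
t 5.4 tip [0.5187 0.0988 0.0564] shift mm [-1.   0.1  2.4] turn [-0.003 -0.001  0.002] F [-0.09  0.66  0.18] open 0.00445197793883438 q [-0.28  0.86  0.    1.99 -0.01  0.29 -0.  ]
```

Call:
{"method": "carry_out", "body": {"motion": [[[-1,0,2,0,0,0,0],[0,0,0,0,0,0,0],[0,0,0,0,0,0,0]]]}}

```text
clock: 5.7
tool_pos: [0.5194, 0.0971, 0.0766]
eef_rot: [0.608, 0.794, -0.001, -0.001]
contact_force: [-0.2, 0.0, -0.1]
opening: 0.005
```

Call:
{"method": "carry_out", "body": {"motion": [[[0,0,1,0,0,0,0],[0,0,0,0,0,0,0],[0,0,0,0,0,0,0]]]}}

```text
clock: 6.0
tool_pos: [0.5195, 0.0966, 0.0756]
eef_rot: [0.609, 0.793, -0.001, -0.001]
contact_force: [-1.1, -0.3, 0.7]
opening: 0.006
```

Call:
{"method": "carry_out", "body": {"motion": [[[0,0,1,0,0,0,0],[0,0,0,0,0,0,0],[0,0,0,0,0,0,0]]]}}

```text
clock: 6.3
tool_pos: [0.5195, 0.0965, 0.0746]
eef_rot: [0.609, 0.793, -0.001, -0.001]
contact_force: [-0.1, -0.6, 0.0]
opening: 0.004
```

Call:
{"method": "carry_out", "body": {"motion": [[[0,0,1,0,0,0,0],[0,0,0,0,0,0,0],[0,0,0,0,0,0,0]]]}}

```text
clock: 6.6
tool_pos: [0.5196, 0.0966, 0.0736]
eef_rot: [0.609, 0.793, -0.001, -0.001]
contact_force: [-0.8, 0.1, 0.2]
opening: 0.006
```

Call:
{"method": "carry_out", "body": {"motion": [[[0,0,0.5,0,0,0,0],[0,0,0,0,0,0,0],[0,0,0,0,0,0,0]]]}}

```text
clock: 6.9
tool_pos: [0.5196, 0.0965, 0.0733]
eef_rot: [0.609, 0.793, -0.001, -0.001]
contact_force: [-0.2, -0.1, 4.7]
opening: 0.005
```

Key 2 feels firm at about 51 mm (4.7 N), so it is latched. I'll lift off and still tap keys 3 and 4.

Call:
{"method": "carry_out", "body": {"motion": [[[0,0,-10,0,0,0,0],[0,0,-2,0,0,0,0],[-26,0,0,0,0,0,0],[-27,0,0,0,0,0,0],[0,0,8,0,0,0,0],[0,0,0,0,0,0,0],[0,0,0,0,0,0,0]]]}}

```text
clock: 7.6
tool_pos: [0.5328, 0.0466, 0.0769]
eef_rot: [0.608, 0.794, -0.001, -0.001]
contact_force: [0.3, 0.3, 0.1]
opening: 0.008
```

Call:
{"method": "carry_out", "body": {"motion": [[[0,0,1,0,0,0,0],[0,0,0,0,0,0,0],[0,0,0,0,0,0,0]]]}}

```text
clock: 7.9
tool_pos: [0.5332, 0.0464, 0.0762]
eef_rot: [0.608, 0.794, -0.001, -0.001]
contact_force: [-0.9, 1.0, 0.9]
opening: 0.004
```

```bash
python3 -c "from h import *;go(3,.054)"
```

```text
t 7.9 tip [0.5331 0.0465 0.0542] shift mm [-0.7 -0.3  0.2] turn [-0.002 -0.001  0.002] F [-0.93  1.02  0.88] open 0.0044012278460652185 q [-0.17  0.87 -0.01  1.97  0.03  0.31  0.06]
```

Call:
{"method": "carry_out", "body": {"motion": [[[0,0,1,0,0,0,0],[0,0,0,0,0,0,0],[0,0,0,0,0,0,0]]]}}

```text
clock: 8.2
tool_pos: [0.5334, 0.0459, 0.0752]
eef_rot: [0.608, 0.794, -0.001, -0.001]
contact_force: [0.3, 2.4, 2.9]
opening: 0.004
```

Call:
{"method": "carry_out", "body": {"motion": [[[0,0,1,0,0,0,0],[0,0,0,0,0,0,0],[0,0,0,0,0,0,0]]]}}

```text
clock: 8.5
tool_pos: [0.5334, 0.0457, 0.0742]
eef_rot: [0.609, 0.794, -0.001, -0.001]
contact_force: [-1.0, 3.1, 3.9]
opening: 0.007
```

Call:
{"method": "carry_out", "body": {"motion": [[[0,0,-10,0,0,0,0],[0,0,-1,0,0,0,0],[-27,0,0,0,0,0,0],[-27,0,0,0,0,0,0],[0,0,8,0,0,0,0],[0,0,0,0,0,0,0],[0,0,0,0,0,0,0]]]}}

```text
clock: 9.2
tool_pos: [0.5467, -0.0059, 0.0769]
eef_rot: [0.608, 0.794, -0.001, -0.001]
contact_force: [0.7, 0.8, -0.2]
opening: 0.007
```

```bash
python3 -c "from h import *;go(4,.054)"
```

```text
t 9.2 tip [ 0.5467 -0.0059  0.0549] shift mm [-0.6  0.2  0.9] turn [-0.003 -0.001  0.001] F [ 0.68  0.84 -0.18] open 0.007112270676015762 q [-0.06  0.88 -0.03  1.93  0.06  0.34  0.13]
```

Key 3 is up: it gave 2.9 N, then 3.9 N, at 53 and 52 mm. Next is key 4.

Call:
{"method": "carry_out", "body": {"motion": [[[0,0,2,0,0,0,0],[0,0,0,0,0,0,0],[0,0,0,0,0,0,0]]]}}

```text
clock: 9.5
tool_pos: [0.547, -0.0056, 0.0752]
eef_rot: [0.608, 0.794, -0.001, -0.001]
contact_force: [-0.6, 1.4, 2.5]
opening: 0.002
```

Call:
{"method": "carry_out", "body": {"motion": [[[0,0,1,0,0,0,0],[0,0,0,0,0,0,0],[0,0,0,0,0,0,0]]]}}

```text
clock: 9.8
tool_pos: [0.5472, -0.006, 0.0741]
eef_rot: [0.608, 0.794, -0.001, -0.001]
contact_force: [-0.0, 2.4, 3.4]
opening: 0.005
```

Key 4 is up. I'll go back to key 2 and press it.

Call:
{"method": "carry_out", "body": {"motion": [[[0,0,-10,0,0,0,0],[0,0,-2,0,0,0,0],[36,0,0,0,0,0,0],[36,0,0,0,0,0,0],[36,0,0,0,0,0,0],[0,0,6,0,0,0,0],[0,0,0,0,0,0,0],[0,0,0,0,0,0,0]]]}}

```text
clock: 10.6
tool_pos: [0.5198, 0.0957, 0.0802]
eef_rot: [0.61, 0.793, -0.001, -0.0]
contact_force: [-0.4, -0.1, -0.2]
opening: 0.003
```

```bash
python3 -c "from h import *;go(2,.051)"
```

```text
t 10.6 tip [0.5197 0.0956 0.0582] shift mm [ 2.4 -0.1  7.2] turn [-0.002  0.002 -0.002] F [-0.41 -0.14 -0.24] open 0.0026566781745835945 q [-0.27  0.86  0.    1.99 -0.    0.3  -0.01]
```

Call:
{"method": "carry_out", "body": {"motion": [[[2,0,3,0,0,0,0],[0,0,3,0,0,0,0],[0,0,0,0,0,0,0],[0,0,1,0,0,0,0],[0,0,1,0,0,0,0],[0,0,1,0,0,0,0],[0,0,0,0,0,0,0],[0,0,0,0,0,0,0]]]}}

```text
clock: 11.4
tool_pos: [0.5189, 0.0988, 0.0716]
eef_rot: [0.609, 0.793, -0.001, -0.0]
contact_force: [-0.4, 0.0, 6.1]
opening: 0.005
```

Call:
{"method": "carry_out", "body": {"motion": [[[0,0,1,0,0,0,0],[0,0,1,0,0,0,0],[0,0,0,0,0,0,0],[0,0,0,0,0,0,0]]]}}

```text
clock: 11.8
tool_pos: [0.5189, 0.0988, 0.0698]
eef_rot: [0.609, 0.793, -0.001, -0.0]
contact_force: [-1.7, -1.1, 8.4]
opening: 0.007
```

Call:
{"method": "carry_out", "body": {"motion": [[[0,0,1,0,0,0,0],[0,0,0,0,0,0,0],[0,0,0,0,0,0,0]]]}}

```text
clock: 12.1
tool_pos: [0.5189, 0.0988, 0.069]
eef_rot: [0.609, 0.793, -0.001, -0.0]
contact_force: [-1.9, -1.2, 9.5]
opening: 0.005
```

Call:
{"method": "carry_out", "body": {"motion": [[[0,0,-3,0,0,0,0],[0,0,-2.5,0,0,0,0],[0,0,0,0,0,0,0],[0,0,0,0,0,0,0]]]}}

```text
clock: 12.5
tool_pos: [0.5189, 0.0988, 0.0737]
eef_rot: [0.609, 0.793, -0.001, -0.0]
contact_force: [-0.3, -1.7, 4.4]
opening: 0.003
```

The force follows the up-key spring line at 51.7 mm, so key 2 has released. I'll lift off and look.

Call:
{"method": "carry_out", "body": {"motion": [[[0,0,-10,0,0,0,0],[0,0,-40,0,0,0,0],[0,0,-50,0,0,0,0],[0,0,-50,0,0,0,0],[30,-30,-20,0,0,0,0],[40,-30,0,0,0,0,0],[40,-30,0,0,0,0,0],[40,0,0,0,0,0,0]]]}}

```text
clock: 13.3
tool_pos: [0.3883, 0.2205, 0.2442]
eef_rot: [0.608, 0.794, -0.003, -0.002]
contact_force: [1.5, 1.0, -0.1]
opening: 0.006
```

```bash
python3 -c "
from h import *
im=[]
for n in('scene','top'):
  s=eyes.snapshot(n)['pixels'][:,:,::-1]; o=cv2.imread('pics/%s0.png'%n); c=(slice(190,330),slice(180,420))
  im.append(np.hstack([cv2.resize(x[c],(400,233),interpolation=2) for x in(o,s)]))
cv2.imwrite('pics/f.png',np.vstack(im)); print(readout.get_state()['contact_force'])"
```

```text
[ 0.06656103 -0.08804788  0.40249282]
```

View pics/f.png

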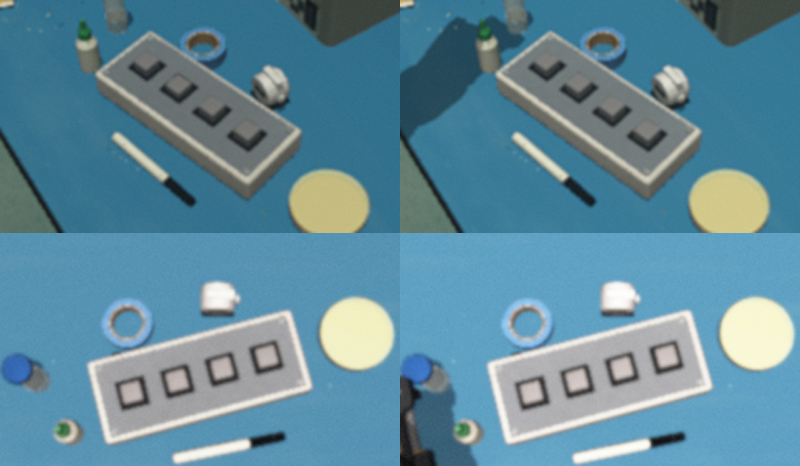

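Before (left) and after (right): the bystanders are where they were, and key 2, at (578,85) in the scene view, stands slightly higher than before, level with the others. The arm is clear, so I'm handing in.

```bash
python3 -c "
from plant import ticket;print(ticket.finish_job())"
```

```text
the job is handed in; nothing more can be done
None
```

Key 2 was the latched one. It has been released, and the job was handed in at about 13.4 s on the robot's clock.

- **Tapping:** I tapped the keys from left to right with closed fingertips, lifting off after each. Keys 1, 3 and 4 gave softly from about 54 mm, peaking at 3.4 to 4.8 N. They went in about 2 mm, well short of the 6 mm that would switch them on. Key 2 stayed free of force down to about 51 mm, then was firm at 4.7 N.
- **Release:** I pressed key 2 about 4 mm past where it stood, to 9.5 N, then let it go. Part way up, at 51.7 mm, it still pushed back with 4.4 N, close to the 4.8 N that key 1 gave at the same height while up. I did not tap it again afterwards.
- **Last checks:** The final before/after picture shows the things around the box unmoved and the gripper clear of everything. Key 2 looks level with the others, but the picture is too coarse to show a 3 mm difference surely, so the proof that it released is the force reading. A sideways force of 2 to 3 N showed while tapping keys 3 and 4, probably slight friction on the key. No check failed or disagreed.

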